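# Flip the job marker of the polished watch case

### The arm

A 6-joint arm with a two-finger parallel gripper is mounted at the origin on the work surface. World frame = base frame: x ahead of the robot, y to its left, z up, the work surface at z = 0. Lengths are in mm, angles in rad, forces in N, time in s.
With the tool pointing down it reaches from about 275 to 1000 mm from the base axis. Payload 8.4 kg.
Tool frame: the origin (TCP) lies midway between the tips of the shut fingers; the grasp point (between the pads) lies 19 mm behind it; z points along the fingers, y is the line along which they close (so a half turn about z gives the same grasp; the last joint's range is limited). The gripper opens to 85 mm and grips with 20 to 120 N. Pads are 22 mm wide; open, the fingers measure 114 mm over their backs; the gripper's body (76 mm by 85 mm) begins 54 mm behind the grasp point. The pads swing forward as they close: fully open they stand 13 mm farther back than shut.
Start: joints at [-1.123, 0.353, 1.633, -0, 1.155, -0.002], TCP at [271.74, -562.837, 231.281] pointing down, gripper open.
Joint ranges: [-2.63, 2.63], [-0.92, 2.1], [0.06, 2.66], [-1.3, 4.44], [0, 2.69], [-3.02, 3.02]. Speed limits (rad/s): [2.22, 2.22, 2.79, 3.14, 3.14, 3.14].

### API

Orientations are given as [roll, pitch, yaw] about the fixed x, y, z axes, in that order (R = Rz(yaw) Ry(pitch) Rx(roll)).
In Python, from rig import telemetry, optics, r gives the robot as it stands.
- The arm moves only by the tool play_rows, never from a script. Its arguments are lists of equal length, an entry for each row: "dp": the shift along the tool's x, y, z in units of 40 mm (1.0 is 40 mm), a list of three; "rot": the turn, a rotation vector about the tool's x, y, z in units of 6 degrees (1.0 is 6 degrees), a list of three. In form: {"dp": [[tx, ty, tz], ...], "rot": [[ax, ay, az], ...]}. A call has 1 to 5 rows; each row is the pose to reach, as a shift and turn from the pose commanded when the call began, along the tool's axes at that moment; what a row does not reach only later rows make up. A row lasts 1/12 s, in which the tool goes at most 41.7 mm and 7.16 degrees, less where a joint would pass 70% of its speed; a pose out of reach is approached as far as the arm can. A call with a gripper value outside its range is refused whole. "fingers" is the opening, from 0 (shut) to 1 (fully open), set as the call begins (left out, the last holds). The fingers move at their own pace and stop on an object; "grip_force" is the grip in N (left out, the last holds). Time passes only in rows, so rows that repeat a pose let the fingers close. It gives the time, the measured TCP pose, the force, the opening and the grip force at its end, in the units of the state.
- telemetry.sense(): the state, without advancing time (a new reading comes with each control period).
- optics.grab_frame(name): name is "scene" or "top" or "wrist"; returns a dict with "color" (420x560x3 uint8, red, green, blue), "mtx" (3x3 intrinsics, pixels), "R" (3x3) and "t" (3): a world point X has camera coordinates R X + t; the wrist camera has in their place "mount" (4x4, takes a point from camera to tool coordinates, whose origin is the TCP and whose axes are the flange's). Camera axes: x right, y down, z forward; pixel columns grow to the right and rows downward; lengths in mm; the calibration is good to about 2 mm. The wrist camera is an equidistant fisheye: a pixel r from the principal point sees the ray r / f radians off the axis. A picture is of the moment at which its call begins: read the wrist's pose just before it. There is no depth.
- r.sign_off(): hands the job in; it is judged then, once.
The state is a dict: "clock": time; "qpos": joint angles; "qvel": joint speeds; "joint_efforts": joint torques, N m; "eef_pos": TCP position; "tcp_rot": TCP orientation; "contact_force": force on the tool from outside, world axes, zero at the start; "wrist_torque": the same for the moment, N m; "opening": opening from 0.0 (shut) to 1.0 (fully open); "grasp_force": force on a finger pad.
Only numpy, scipy, OpenCV 4.12 (cv2) and the standard library are available. Lean on these libraries where they do the work, as an engineer would, in place of code of your own. Each camera call takes 0.05 s, during which the arm holds its last target. There are 200 camera calls.

### The job

The watch case is polished: with your fingertips push the marker paddle of its tray (the tray holding the round watch case) over its hinge, so that it lies fully down on the other side with the bar face up instead of the ring face. Only push it, gently, and do not pinch it; do not shift or lift the tray, and leave the other tray with its marker, the parts in the trays and the polishing sticks as they are. Finish with the hand clear.

Things in the scene. Friction and masses are not known exactly. Their poses are not given: they have to be found in the camera images.
- case_tray: Loose steel tray, about 0.9 kg, 180 (x) by 200 mm (y), holding the round watch case: this is the tray whose marker is to be flipped. Origin: centre of its underside; z up. Tray part, rim 22 mm high, floor 4 mm thick: x -30 to +90 mm. On the flat strip at x -90 to -30 mm (6 mm high) stands its flip marker. Two rest rods, 3 mm radius, 86 mm high, at x -41, y +30 and -30 mm; otherwise the space under the paddle is free.
- case_hinge (a point): Middle of the marker's hinge: x -60, y 0, z +92 mm in the tray frame, axes parallel to the tray's. The hinge axis is level, along x. It runs between two posts 6 mm (x) by 14 mm (y), 100 mm high, 29 mm either side along x.
- case_flip (a joint): Paddle angle, rad: 0 = level towards the tray's +y, ring face up; pi/2 = straight up; pi = level towards the tray's -y, bar face up. Stops at 0 and pi; starts between 0 and 0.25. The hinge is stiff (0.04 N m of friction, more than the paddle's weight): the paddle stays where it is left and does not fall by itself; about 1 N at the free edge turns it.
- case_paddle: Aluminium marker paddle, a flat plate: 46 mm wide along the hinge (x -23 to 23), 4 mm thick (z -2 to 2), y 4 to 85 mm. Origin in the hinge; y points to the free edge, z out of the ring face. One face has a raised ring about 32 mm across, the other a raised bar 56 mm long, of the same dark steel, 1.4 mm proud.
- case_edge (a point): Middle of the paddle's free edge (85 mm from the hinge); axes as the paddle's.
- bar_tray: Loose steel tray, about 0.9 kg, 180 (x) by 200 mm (y), holding the oblong clasp blank: the tray to leave alone. Origin: centre of its underside; z up. Tray part, rim 22 mm high, floor 4 mm thick: x -30 to +90 mm. On the flat strip at x -90 to -30 mm (6 mm high) stands its flip marker. Two rest rods, 3 mm radius, 86 mm high, at x -41, y +30 and -30 mm; otherwise the space under the paddle is free.
- bar_hinge (a point): Middle of the marker's hinge: x -60, y 0, z +92 mm in the tray frame, axes parallel to the tray's. The hinge axis is level, along x. It runs between two posts 6 mm (x) by 14 mm (y), 100 mm high, 29 mm either side along x.
- bar_flip (a joint): Paddle angle, rad: 0 = level towards the tray's +y, ring face up; pi/2 = straight up; pi = level towards the tray's -y, bar face up. Stops at 0 and pi; starts between 0 and 0.25. The hinge is stiff (0.04 N m of friction, more than the paddle's weight): the paddle stays where it is left and does not fall by itself; about 1 N at the free edge turns it.
- bar_paddle: Aluminium marker paddle, a flat plate: 46 mm wide along the hinge (x -23 to 23), 4 mm thick (z -2 to 2), y 4 to 85 mm. Origin in the hinge; y points to the free edge, z out of the ring face. One face has a raised ring about 32 mm across, the other a raised bar 56 mm long, of the same dark steel, 1.4 mm proud.
- bar_edge (a point): Middle of the paddle's free edge (85 mm from the hinge); axes as the paddle's.
- watch_case: Round steel watch case, 42 mm across and 11 mm high, with four short lugs and a white dial; lies loose in its tray. Origin: centre of the underside.
- clasp_blank: Plain steel bar 18 x 65 x 10 mm lying loose in the other tray. Origin: centre of the underside.
- stick_a: Stick of polishing compound, a cylinder 34 mm across and 85 mm high standing upright on the bench beyond the trays. Origin: centre of the underside.
- stick_b: Stick of polishing compound, a cylinder 34 mm across and 85 mm high standing upright on the bench beyond the trays. Origin: centre of the underside.
Not all that is in view belongs to the job. Of the things shaped like the watch_case, the steel one is meant.

How it is judged (in metres and radians):
At the end, for the whole second after the job is handed in: The paddle of the watch case's tray lies bar face up within 0.12 rad of its far stop, at rest; that tray is flat and within 30 mm of its start, the case in it (40 mm); the other tray, its paddle edge and the sticks within 20 mm, the blank within 30 mm, of their starts (value of joint case_flip above 3.02 rad and velocity of joint case_flip between -0.05 and 0.05 rad/s and distance of each of case_tray, clasp_blank from where it was at the start of the episode below 0.03 m and angle between case_tray's own z axis and vertical below 0.06 rad and linear speed of case_tray below 0.02 m/s and z of watch_case in the frame of case_tray below 0.012 m and distance of watch_case from where it was at the start of the episode below 0.04 m and distance of each of bar_edge, bar_tray, stick_a, stick_b from where it was at the start of the episode below 0.02 m); the robot touches nothing.
It fails at once if the watch case's tray is lifted, tipped or shoved more than 30 mm (distance of case_tray from where it was at the start of the episode above 0.03 m or height (world z) of case_tray above 0.01 m or angle between case_tray's own z axis and vertical above 0.1 rad).
It fails at once if the paddle is pinched or forced (over 35 N from the fingers) (contact force between the fingers and case_paddle above 35 N).
It fails at once if the watch case is moved more than 40 mm or lifted more than 10 mm (distance of watch_case from where it was at the start of the episode above 0.04 m or height (world z) of watch_case above 0.014 m).
It fails at once if the other tray, its marker or its part is disturbed (distance of any of bar_tray, bar_edge from where it was at the start of the episode above 0.02 m or distance of clasp_blank from where it was at the start of the episode above 0.03 m).
It fails at once if a polishing stick is moved more than 20 mm or knocked over (distance of any of stick_a, stick_b from where it was at the start of the episode above 0.02 m or angle between any of stick_a, stick_b's own z axis and vertical above 0.3 rad).
It also fails if it takes over 54 s, if anything falls off the work surface, if the arm or the gripper's body presses on something with over 40 N, if the wrist force passes 120 N, or if a joint passes its speed limit or range.

## Working session

There is one attempt and no reset: what is moved stays moved. The work goes in short steps, Python scripts to look and compute and a tool call to move; the robot and the scene stay as the last step left them, time stands still between calls to the robot, and variables do not carry over. Pictures are saved under pics/ and viewed, at most 10 in all, crops included, and the job is handed in when it is done.

Besides the shell and the picture viewer there is one more tool, called by a JSON object that holds its "name" and its "arguments", one argument or row to a line. play_rows: Moves the arm, as the interface text tells. Its arguments: {"type":"object","properties":{"dp":{"type":"array"},"rot":{"type":"array"},"fingers":{"type":"number"},"grip_force":{"type":"number"}},"required":["dp","rot"]}

```bash
mkdir -p pics; python3 - <<'E'
from rig import telemetry, optics, r
import cv2,pickle
d={}
for n in("scene","top"):
    f=optics.grab_frame(n); d[n]=f
    cv2.imwrite(f"pics/{n}0.png",f["color"][:,:,::-1]); print(n,f["mtx"],f["R"],f["t"])
pickle.dump(d,open("f0.pkl","wb"))
s=telemetry.sense();print(s)
E
```

```text
scene [[401.03875857   0.         279.80153983]
 [  0.         401.03875857 207.85509136]
 [  0.           0.           1.        ]] [[-0.24270094  0.97009712 -0.002799  ]
 [ 0.83607029  0.20770473 -0.50778461]
 [-0.49201902 -0.12557996 -0.86147952]] [ 136.45287    -442.61938963 1169.21222278]
top [[500.47653337   0.         280.09504321]
 [  0.         500.47653337 216.56814782]
 [  0.           0.           1.        ]] [[ 1.76221475e-04 -9.99567907e-01 -2.93933409e-02]
 [-9.81245542e-01  5.49307504e-03 -1.92683713e-01]
 [ 1.92761915e-01  2.88760397e-02 -9.80820584e-01]] [  8.86889853 602.36855676 945.71729737]
{'clock': 0.1, 'qpos': array([-1.12339760e+00,  3.53571987e-01,  1.63404377e+00, -1.35101227e-05,
        1.15519767e+00, -2.42174234e-03]), 'qvel': array([ 0.00022232, -0.00167754, -0.00156833,  0.00153967, -0.00136615,
        0.00079469]), 'joint_efforts': array([ 2.01030933e-03, -6.06354547e+01, -3.42820394e+01,  8.52312269e-05,
        4.04889099e-03,  1.36267778e-05]), 'eef_pos': array([ 271.55609831, -562.46031216,  230.64790797]), 'tcp_rot': array([-3.14037185e+00,  9.39696167e-06,  4.49825934e-01]), 'contact_force': array([0.50957168, 0.66066636, 0.03314544]), 'wrist_torque': array([-0.04550948, -0.06788997,  0.06012229]), 'grasp_force': 0.0, 'opening': 1.0017702000427686}
```

View pics/top0.png

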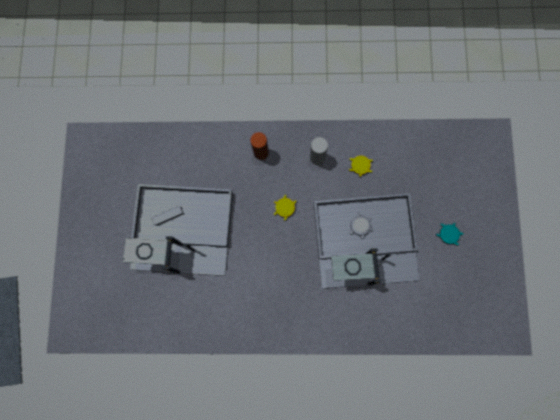

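View pics/scene0.png

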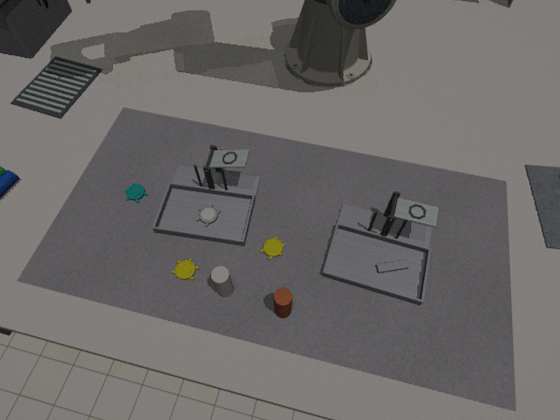

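The top view shows the case tray at right (rim about cols 315–413, rows 197–260, strip down to row 288). Its round case is at (361,226), and its paddle spans (332–375, 254–281), pointing left (+y) with the ring up. The clasp tray is at left. I'll enlarge it to pick the corners.

```bash
python3 - <<'E'
import cv2,pickle,numpy as np
d=pickle.load(open("f0.pkl","rb"))
a=d["top"]["color"][190:295,305:425,::-1]; b=d["scene"]["color"][140:245,150:270,::-1]
a=cv2.resize(a,(400*120//120,350)) ; b=cv2.resize(b,(400,350))
i=np.hstack([a,b]); i=np.clip(i.astype(float)*1.6,0,255).astype(np.uint8)
cv2.imwrite("pics/crop1.png",i)
E
cat > h.py <<'E'
import numpy as np
def ray(f,p):
    v=f["R"].T@np.linalg.solve(f["mtx"],[p[0],p[1],1]); return -f["R"].T@f["t"],v
def onz(f,p,z):
    c,v=ray(f,p); return c+v*(z-c[2])/v[2]
def tri(fs,ps):
    A=0;b=0
    for f,p in zip(fs,ps):
        c,v=ray(f,p); v=v/np.linalg.norm(v); P=np.eye(3)-np.outer(v,v); A=A+P; b=b+P@c
    return np.linalg.solve(A,b)
def proj(f,X):
    q=f["mtx"]@(f["R"]@X+f["t"]); return q[:2]/q[2]
E
```

```text
(no output)
```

View pics/crop1.png

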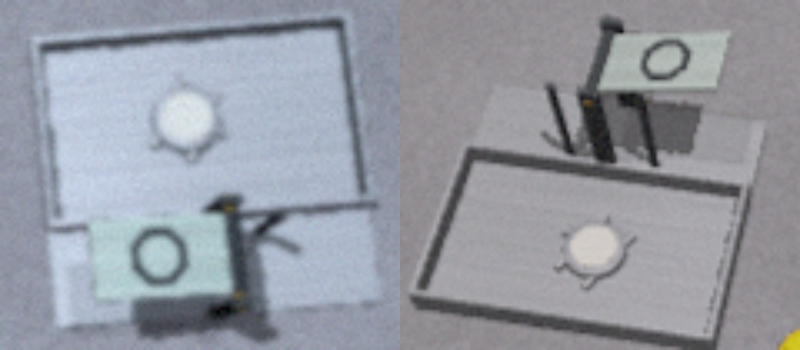

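The crop shows the top-view paddle corners: free edge (90,222)/(98,298), hinge side (230,212)/(236,290). In the scene half they are (317,87)/(331,33) and (200,88)/(212,36). I'll triangulate these.

```bash
python3 - <<'E'
import pickle,numpy as np
from h import *
d=pickle.load(open("f0.pkl","rb"));t,s=d["top"],d["scene"]
k=.3
T=lambda p:(305+p[0]*k,190+p[1]*k); S=lambda p:(150+p[0]*k,140+p[1]*k)
for n,a,b in[("free hi x",(90,222),(317,87)),("free lo x",(98,298),(331,33)),("hinge hi",(232,212),(200,88)),("hinge lo",(237,290),(212,36))]:
    X=tri([t,s],[T(a),S(b)]); print(n,X.round(),(proj(t,X)-T(a)).round(1))
for n,p,z in[("rim tl",(31,42),22),("rim tr",(350,17),22),("strip bl",(57,326),6),("strip br",(380,303),6)]: print(n,onz(t,T(p),z).round())
for n,p,z in[("strip far l",(498,87),6),("strip far r",(765,122),6),("rim bl",(411,294),22),("rim br",(716,343),22)]: print(n,onz(s,S((p[0]-400,p[1])),z).round())
for n,p in [("sticka",(319,145)),("stickb",(260,138))]: print(n,onz(t,p,85).round())
E
```

```text
free hi x [515. -89. 111.] [-1.4  0.4]
free lo x [472. -92. 111.] [-1.5  0.4]
hinge hi [ 522. -168.   93.] [-2.6  0.8]
hinge lo [ 478. -172.   91.] [-1.2  0.4]
rim tl [639. -63.  22.]
rim tr [ 654. -262.   22.]
strip bl [463. -77.   6.]
strip br [ 477. -276.    6.]
strip far l [ 480. -269.    6.]
strip far r [463. -74.   6.]
rim bl [ 658. -255.   22.]
rim br [644. -55.  22.]
sticka [743. -72.  85.]
stickb [759.  47.  85.]
```

```bash
cat >> h.py <<'E'
from scipy.spatial.transform import Rotation as Ro
H=np.array([499,-171,92.]); YAW=.07
def tgt(off,tilt):
    "off: tray-axes offset from hinge, tilt deg towards -y"
    R=Ro.from_euler("xyz",[np.pi,0,YAW])*Ro.from_rotvec([-np.radians(tilt),0,0])
    return H+Ro.from_euler("z",YAW).apply(off),R
def cmd(p0,R0,off,tilt):
    p,R=tgt(off,tilt)
    return (R0.inv().apply(p-p0)/40).round(2),((R0.inv()*R).as_rotvec(degrees=True)/6).round(2)
def now():
    from rig import telemetry
    s=telemetry.sense(); R=Ro.from_euler("xyz",s["tcp_rot"]); p=np.array(s["eef_pos"])
    T=Ro.from_euler("z",YAW).inv()
    print("t",round(s["clock"],2),"off",T.apply(p-H).round(1),"tilt",R.as_matrix()[:,2].round(2),"F",np.round(s["contact_force"],1),"op",round(s["opening"],2))
    return p,R
E
python3 - <<'E'
from h import *
p,R=now()
print(cmd(p,R,[-3,150,150],0))
from rig import optics
print(optics.grab_frame("wrist")["mount"].round(2))
E
```

```text
t 0.1 off [-254.3 -374.6  138.6] tilt [-0.  0. -1.] F [0.5 0.7 0. ] op 1.0
(array([10.7 , -9.85, -0.27]), array([-0.01,  0.  ,  3.63]))
[[  -0.     -0.95   -0.33   84.6 ]
 [   1.     -0.     -0.      0.34]
 [   0.     -0.33    0.95 -143.61]
 [   0.      0.      0.      1.  ]]
```

{"name": "play_rows", "arguments": {
  "dp": [
    [1, -0.9, 0],
    [2, -1.8, 0],
    [2.9, -2.7, 0],
    [3.8, -3.6, 0],
    [4.5, -4.2, 0]
  ],
  "rot": [
    [0, 0, 0.7],
    [0, 0, 1.4],
    [0, 0, 2.1],
    [0, 0, 2.8],
    [0, 0, 3.6]
  ],
  "fingers": 0
}}

```text
clock: 0.57
eef_pos: [346.8, -366.6, 231.0]
tcp_rot: [-3.141, 0.0, 0.069]
contact_force: [0.7, 0.1, 0.5]
opening: 0.301
grasp_force: 0.0
```

```bash
python3 -c "
from h import *
p,R=now();print(cmd(p,R,[-3,150,150],0))"
```

```text
t 0.57 off [-165.5 -184.5  139. ] tilt [-0.  0. -1.] F [0.7 0.1 0.5] op 0.3
(array([ 4.05, -8.37, -0.27]), array([-0.  ,  0.  , -0.01]))
```

{"name": "play_rows", "arguments": {
  "dp": [
    [0.45, -0.9, -0.1],
    [0.9, -1.8, -0.2],
    [1.35, -2.7, -0.3],
    [1.8, -3.6, -0.3],
    [2.2, -4.4, -0.3]
  ],
  "rot": [
    [0, 0, 0],
    [0, 0, 0],
    [0, 0, 0],
    [0, 0, 0],
    [0, 0, 0]
  ]
}}

```text
clock: 0.98
eef_pos: [422.3, -184.5, 243.6]
tcp_rot: [3.142, -0.001, 0.073]
contact_force: [0.6, 0.2, -0.2]
opening: -0.001
grasp_force: 0.0
```

{"name": "play_rows", "arguments": {
  "dp": [
    [0.4, -0.9, 0],
    [0.8, -1.8, 0],
    [1.2, -2.7, 0],
    [1.6, -3.4, 0],
    [1.8, -4.0, 0]
  ],
  "rot": [
    [0, 0, 0],
    [0, 0, 0],
    [0, 0, 0],
    [0, 0, 0],
    [0, 0, 0]
  ]
}}

```text
clock: 1.4
eef_pos: [483.2, -19.4, 243.4]
tcp_rot: [-3.141, -0.001, 0.074]
contact_force: [0.9, -0.5, 0.3]
opening: -0.003
grasp_force: 0.0
```

```bash
python3 -c "
from h import *
p,R=now();print(cmd(p,R,[-3,150,150],36))"
```

```text
t 1.4 off [ -5.2 152.3 151.4] tilt [ 0.  0. -1.] F [ 0.9 -0.5  0.3] op -0.0
(array([0.05, 0.06, 0.03]), array([-6.  , -0.02,  0.04]))
```

{"name": "play_rows", "arguments": {
  "dp": [
    [0, 0, 0],
    [0, 0, 0],
    [0, 0, 0],
    [0, 0, 0],
    [0, 0, 0]
  ],
  "rot": [
    [-1.1, 0, 0],
    [-2.2, 0, 0],
    [-3.3, 0, 0],
    [-4.4, 0, 0],
    [-5.5, 0, 0]
  ]
}}

```text
clock: 1.82
eef_pos: [482.9, -21.3, 244.4]
tcp_rot: [2.56, -0.004, 0.074]
contact_force: [0.1, 0.4, -0.9]
opening: 0.002
grasp_force: 0.0
```

{"name": "play_rows", "arguments": {
  "dp": [
    [0, 0, 0],
    [0, 0, 0],
    [0, 0, 0],
    [0, 0, 0]
  ],
  "rot": [
    [-1, 0, 0],
    [-2, 0, 0],
    [-2.8, 0, 0],
    [-2.8, 0, 0]
  ]
}}

```text
clock: 2.15
eef_pos: [481.3, -20.6, 241.3]
tcp_rot: [2.268, 0.004, 0.076]
contact_force: [-1.2, 0.7, 0.2]
opening: 0.004
grasp_force: 0.0
```

```bash
python3 - <<'E'
from h import *
import pickle,cv2
from rig import optics
p,R=now();print(cmd(p,R,[-3,125,-5],50)); print(cmd(p,R,[-3,64,-10],50))
f=optics.grab_frame("scene");cv2.imwrite("pics/s2.png",f["color"][:,:,::-1])
E
```

```text
t 2.15 off [ -7.1 151.2 149.3] tilt [ 0.06 -0.76 -0.64] F [-1.2  0.7  0.2] op 0.0
(array([ 0.12, -2.54,  2.98]), array([ 0.01, -0.02,  0.07]))
(array([ 0.11, -1.65,  4.23]), array([ 0.01, -0.02,  0.07]))
```

View pics/s2.png

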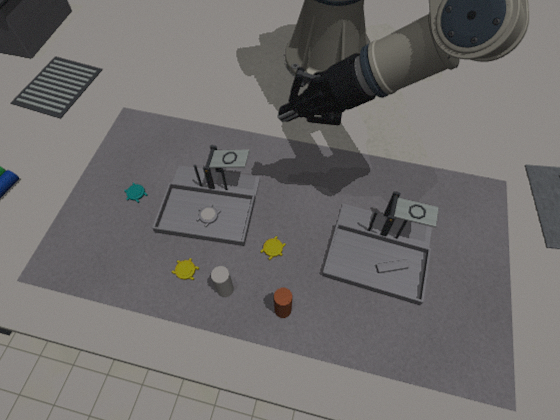

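{"name": "play_rows", "arguments": {
  "dp": [
    [0, -0.6, 0.65],
    [0, -1.2, 1.3],
    [0.1, -1.8, 2.0],
    [0.1, -2.4, 2.65],
    [0.1, -2.93, 3.28]
  ],
  "rot": [
    [0, 0, 0],
    [0, 0, 0],
    [0, 0, 0],
    [0, 0, 0],
    [0, 0, 0]
  ]
}}

```text
clock: 2.62
eef_pos: [488.2, -46.5, 67.8]
tcp_rot: [2.277, -0.001, 0.071]
contact_force: [0.0, -0.0, 0.8]
opening: -0.004
grasp_force: 0.0
```

{"name": "play_rows", "arguments": {
  "dp": [
    [0, 0, 0],
    [0, 0.25, 0.3],
    [0, 0.5, 0.6],
    [0, 0.75, 0.9],
    [0, 0.94, 1.14]
  ],
  "rot": [
    [0, 0, 0],
    [0, 0, 0],
    [0, 0, 0],
    [0, 0, 0],
    [0, 0, 0]
  ]
}}

```text
clock: 3.03
eef_pos: [493.0, -106.1, 70.5]
tcp_rot: [2.274, -0.002, 0.071]
contact_force: [-0.0, -0.1, 0.4]
opening: 0.001
grasp_force: 0.0
```

```bash
python3 - <<'E'
from h import *
import pickle,cv2
from rig import optics
p,R=now()
f=optics.grab_frame("scene");a=f["color"][80:230,140:340,::-1]
cv2.imwrite("pics/s3.png",cv2.resize(a,(800,600)))
E
```

```text
t 3.03 off [ -1.5  65.2 -21.5] tilt [ 0.06 -0.76 -0.65] F [-0.  -0.1  0.4] op 0.0
```

View pics/s3.png

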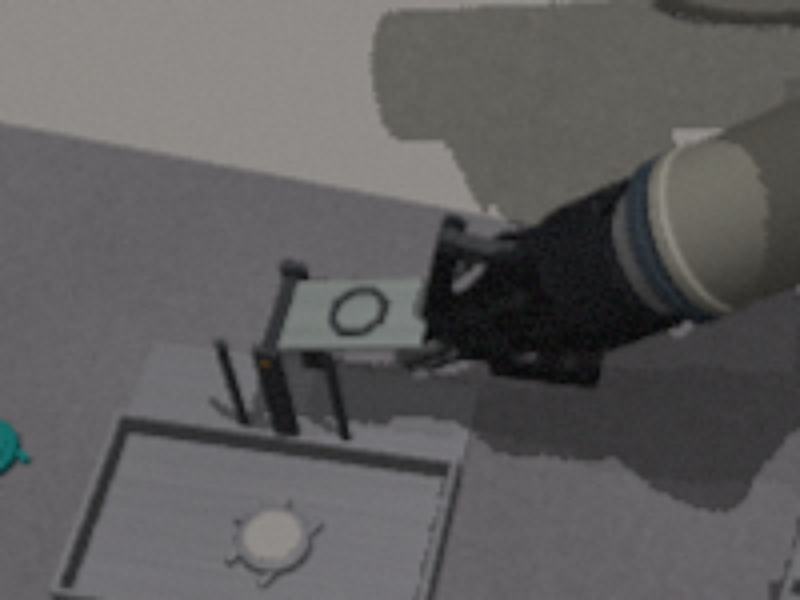

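The tip is under the paddle's free edge (paddle at crop 280–425, 280–350; fingertips at about 415,355) and nothing has been touched. Next I'll plan the arc.

```bash
cat > plan.py <<'E'
from h import *
s,c=lambda a:np.sin(np.radians(a)),lambda a:np.cos(np.radians(a))
def wp(th,T,d=20):
    if th<90:
        E=85*np.array([c(th),s(th)])+2*np.array([s(th),-c(th)])
        q=E-14.5*np.array([-c(T),s(T)])+d*np.array([-s(T),-c(T)])
    else:
        r=65; q=r*np.array([c(th),s(th)])+3.4*np.array([s(th),-c(th)])+[14.5*c(T),0]
    return [-3,q[0],q[1]]
def rows(L,p=None,R=None):
    if p is None: p,R=now()
    for th,T in L: o=wp(th,T); print(th,T,np.round(o),*[list(map(float,v)) for v in cmd(p,R,o,T)])
    return tgt(o,T)
E
python3 - <<'E'
from plan import *
rows([(15,50),(22,46),(29,42),(36,38),(43,33)])
E
```

```text
t 3.08 off [ -2.   63.8 -21.6] tilt [ 0.05 -0.76 -0.65] F [-0.3 -1.5  0. ] op -0.0
15 50 [-3. 77. -4.] [-0.02, 0.13, -0.53] [-0.04, -0.02, -0.01]
22 46 [-3. 75.  6.] [-0.02, 0.34, -0.66] [0.63, -0.02, -0.01]
29 42 [-3. 73. 15.] [-0.02, 0.55, -0.76] [1.3, -0.02, -0.01]
36 38 [-3. 69. 24.] [-0.02, 0.78, -0.83] [1.96, -0.02, -0.01]
43 33 [-3. 65. 32.] [-0.02, 1.0, -0.88] [2.8, -0.02, -0.01]
```

{"name": "play_rows", "arguments": {
  "dp": [
    [0, 0.13, -0.53],
    [0, 0.34, -0.66],
    [0, 0.55, -0.76],
    [0, 0.78, -0.83],
    [0, 1.0, -0.88]
  ],
  "rot": [
    [0, 0, 0],
    [0.6, 0, 0],
    [1.3, 0, 0],
    [1.95, 0, 0],
    [2.8, 0, 0]
  ]
}}

```text
clock: 3.5
eef_pos: [492.9, -102.9, 123.5]
tcp_rot: [2.57, -0.003, 0.075]
contact_force: [-0.4, 0.1, -0.8]
opening: 0.003
grasp_force: 0.3
```

```bash
python3 - <<'E'
from plan import *
rows([(49,28),(55,22),(61,16),(68,10),(75,4)])
import cv2
from rig import optics
f=optics.grab_frame("scene");a=f["color"][80:230,140:340,::-1]
cv2.imwrite("pics/s4.png",cv2.resize(a,(800,600)))
E
```

```text
t 3.5 off [-1.3 68.3 31.5] tilt [ 0.04 -0.54 -0.84] F [-0.4  0.1 -0.8] op 0.0
49 28 [-3. 61. 38.] [-0.04, 0.25, -0.04] [0.79, -0.05, 0.02]
55 22 [-3. 56. 45.] [-0.04, 0.43, -0.11] [1.79, -0.05, 0.03]
61 16 [-3. 51. 50.] [-0.04, 0.61, -0.16] [2.79, -0.04, 0.03]
68 10 [-3. 45. 56.] [-0.04, 0.83, -0.19] [3.79, -0.04, 0.03]
75 4 [-3. 37. 61.] [-0.04, 1.05, -0.19] [4.79, -0.04, 0.03]
```

View pics/s4.png

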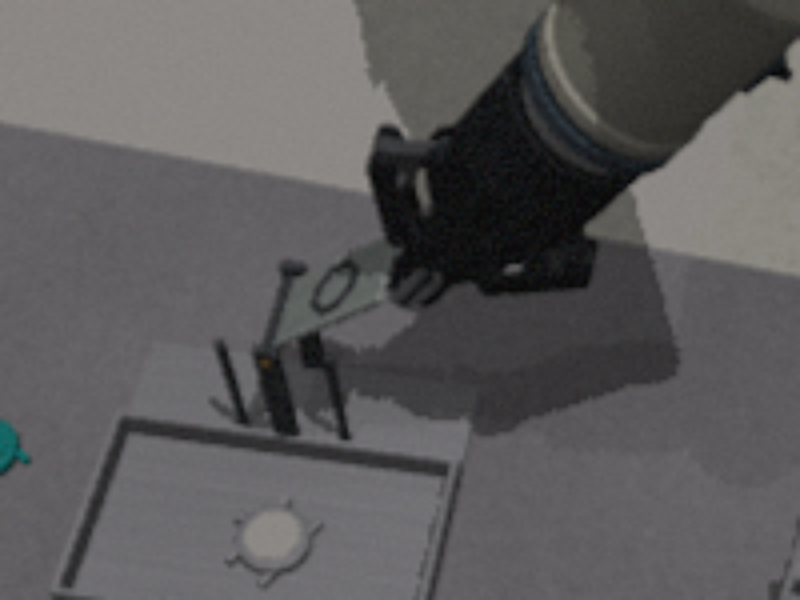

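The paddle is rising, now about 40°, with the fingertips at crop (415,285) under the edge and the tray unmoved. I'll continue.

{"name": "play_rows", "arguments": {
  "dp": [
    [0, 0.25, -0.04],
    [0, 0.43, -0.11],
    [0, 0.61, -0.16],
    [0, 0.83, -0.19],
    [0, 1.05, -0.19]
  ],
  "rot": [
    [0.8, 0, 0],
    [1.8, 0, 0],
    [2.8, 0, 0],
    [3.8, 0, 0],
    [4.8, 0, 0]
  ]
}}

```text
clock: 3.97
eef_pos: [495.5, -134.5, 153.5]
tcp_rot: [3.073, -0.005, 0.074]
contact_force: [-1.3, 0.0, -1.7]
opening: -0.003
grasp_force: 0.3
```

```bash
python3 - <<'E'
from plan import *
rows([(80,0),(86,0),(92,0),(98,0),(104,0)])
E
```

```text
t 3.97 off [-0.9 36.7 61.5] tilt [ 0.01 -0.07 -1.  ] F [-1.3  0.  -1.7] op -0.0
80 0 [-3. 31. 63.] [-0.05, 0.14, -0.04] [0.66, -0.05, 0.04]
86 0 [-3. 22. 65.] [-0.05, 0.36, -0.05] [0.66, -0.05, 0.04]
92 0 [-3. 16. 65.] [-0.05, 0.53, -0.05] [0.66, -0.05, 0.04]
98 0 [-3.  9. 65.] [-0.05, 0.7, -0.04] [0.66, -0.05, 0.04]
104 0 [-3.  2. 64.] [-0.06, 0.87, -0.0] [0.66, -0.05, 0.04]
```

{"name": "play_rows", "arguments": {
  "dp": [
    [0, 0.14, -0.04],
    [0, 0.36, -0.05],
    [0, 0.53, -0.05],
    [0, 0.7, -0.04],
    [0, 0.87, 0]
  ],
  "rot": [
    [0.66, 0, 0],
    [0.66, 0, 0],
    [0.66, 0, 0],
    [0.66, 0, 0],
    [0.66, 0, 0]
  ]
}}

```text
clock: 4.38
eef_pos: [496.6, -169.3, 153.3]
tcp_rot: [3.136, 0.001, 0.074]
contact_force: [0.5, 0.4, 1.4]
opening: -0.001
grasp_force: 0.3
```

```bash
python3 - <<'E'
from plan import *
rows([(112,0),(119,0),(126,0),(133,0),(140,0)])
import cv2
from rig import optics
f=optics.grab_frame("scene");a=f["color"][80:230,140:340,::-1]
cv2.imwrite("pics/s5.png",cv2.resize(a,(800,600)))
E
```

```text
t 4.38 off [-2.3  1.9 61.3] tilt [-0.   -0.01 -1.  ] F [0.5 0.4 1.4] op -0.0
112 0 [-3. -7. 62.] [-0.02, 0.21, -0.0] [0.05, 0.01, 0.04]
119 0 [ -3. -14.  58.] [-0.02, 0.4, 0.07] [0.05, 0.01, 0.04]
126 0 [ -3. -21.  55.] [-0.02, 0.57, 0.17] [0.05, 0.01, 0.04]
133 0 [ -3. -27.  50.] [-0.02, 0.73, 0.29] [0.05, 0.01, 0.04]
140 0 [ -3. -33.  44.] [-0.02, 0.87, 0.43] [0.05, 0.01, 0.04]
```

View pics/s5.png

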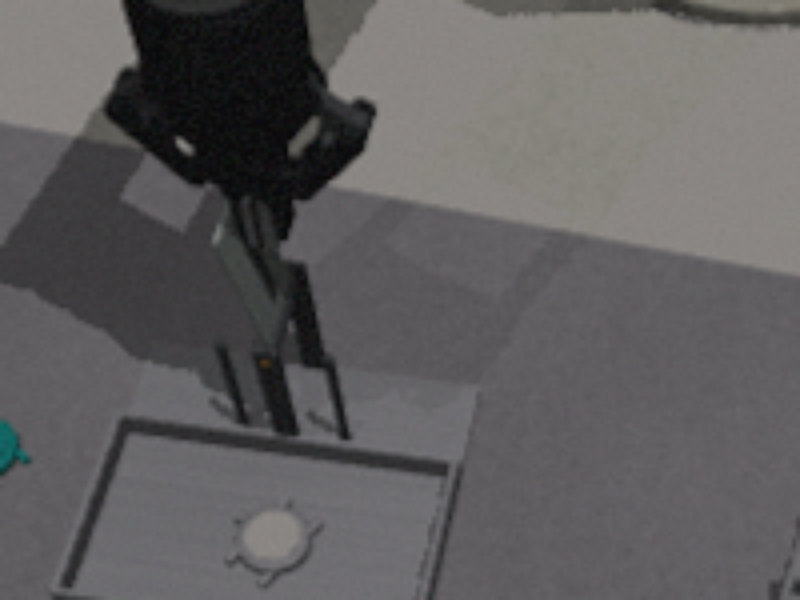

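The paddle is past vertical: it leans left from the hinge at crop (270,340) to the edge at (225,230). The fingers are on its right and the tray has not moved.

{"name": "play_rows", "arguments": {
  "dp": [
    [0, 0.21, 0],
    [0, 0.4, 0.07],
    [0, 0.57, 0.17],
    [0, 0.73, 0.29],
    [0, 0.87, 0.43]
  ],
  "rot": [
    [0, 0, 0],
    [0, 0, 0],
    [0, 0, 0],
    [0, 0, 0],
    [0, 0, 0]
  ]
}}

```text
clock: 4.85
eef_pos: [499.5, -205.0, 135.8]
tcp_rot: [3.137, -0.0, 0.073]
contact_force: [-0.2, 1.0, 0.3]
opening: 0.001
grasp_force: 0.3
```

```bash
python3 - <<'E'
from plan import *
rows([(146,0),(152,0),(158,0),(164,0),(169,0),(175,0),(180,0)])
E
```

```text
t 4.85 off [ -1.9 -34.   43.8] tilt [ 0. -0. -1.] F [-0.2  1.   0.3] op 0.0
146 0 [ -3. -37.  39.] [-0.03, 0.09, 0.12] [0.04, -0.0, 0.03]
152 0 [ -3. -41.  34.] [-0.03, 0.18, 0.26] [0.04, -0.0, 0.03]
158 0 [ -3. -44.  28.] [-0.03, 0.26, 0.41] [0.04, -0.0, 0.03]
164 0 [ -3. -47.  21.] [-0.03, 0.32, 0.57] [0.04, -0.0, 0.03]
169 0 [ -3. -49.  16.] [-0.03, 0.36, 0.7] [0.04, -0.0, 0.03]
175 0 [ -3. -50.   9.] [-0.03, 0.4, 0.87] [0.04, -0.0, 0.03]
180 0 [ -3. -50.   3.] [-0.03, 0.41, 1.01] [0.04, -0.0, 0.03]
```

{"name": "play_rows", "arguments": {
  "dp": [
    [0, 0.09, 0.12],
    [0, 0.18, 0.26],
    [0, 0.26, 0.41],
    [0, 0.32, 0.57],
    [0, 0.36, 0.7]
  ],
  "rot": [
    [0, 0, 0],
    [0, 0, 0],
    [0, 0, 0],
    [0, 0, 0],
    [0, 0, 0]
  ]
}}

```text
clock: 5.27
eef_pos: [500.3, -219.0, 107.6]
tcp_rot: [3.138, 0.0, 0.073]
contact_force: [-0.0, 0.1, 0.3]
opening: -0.003
grasp_force: 0.2
```

{"name": "play_rows", "arguments": {
  "dp": [
    [0, 0.04, 0.08],
    [0, 0.06, 0.16],
    [0, 0.08, 0.22],
    [0, 0.08, 0.26],
    [0, 0.08, 0.26]
  ],
  "rot": [
    [0, 0, 0],
    [0, 0, 0],
    [0, 0, 0],
    [0, 0, 0],
    [0, 0, 0]
  ]
}}

```text
clock: 5.68
eef_pos: [500.6, -221.9, 97.8]
tcp_rot: [3.138, 0.0, 0.073]
contact_force: [-0.5, -0.3, 1.2]
opening: -0.003
grasp_force: 0.0
```

```bash
python3 -c "
from h import *
now()"
```

```text
t 5.68 off [ -2.  -50.9   5.8] tilt [ 0. -0. -1.] F [-0.5 -0.3  1.2] op -0.0
```

Now I'll lower in 1 mm steps until the stop is felt.

{"name": "play_rows", "arguments": {
  "dp": [
    [0, 0, 0.03],
    [0, 0, 0.05],
    [0, 0, 0.05]
  ],
  "rot": [
    [0, 0, 0],
    [0, 0, 0],
    [0, 0, 0]
  ]
}}

```text
clock: 5.93
eef_pos: [500.7, -222.0, 96.1]
tcp_rot: [3.137, -0.0, 0.073]
contact_force: [0.6, -0.0, -0.5]
opening: -0.008
grasp_force: 0.0
```

{"name": "play_rows", "arguments": {
  "dp": [
    [0, 0, 0.02],
    [0, 0, 0.02]
  ],
  "rot": [
    [0, 0, 0],
    [0, 0, 0]
  ]
}}

```text
clock: 6.1
eef_pos: [500.7, -222.0, 95.3]
tcp_rot: [3.137, -0.0, 0.073]
contact_force: [-0.1, 0.8, 1.2]
opening: 0.0
grasp_force: 0.0
```

{"name": "play_rows", "arguments": {
  "dp": [
    [0, 0, 0.02],
    [0, 0, 0.02]
  ],
  "rot": [
    [0, 0, 0],
    [0, 0, 0]
  ]
}}

```text
clock: 6.27
eef_pos: [500.7, -222.0, 94.4]
tcp_rot: [3.137, -0.0, 0.073]
contact_force: [0.6, 0.3, 0.1]
opening: 0.002
grasp_force: 0.0
```

{"name": "play_rows", "arguments": {
  "dp": [
    [0, 0, 0.02],
    [0, 0, 0.02]
  ],
  "rot": [
    [0, 0, 0],
    [0, 0, 0]
  ]
}}

```text
clock: 6.43
eef_pos: [500.7, -222.1, 94.0]
tcp_rot: [3.137, -0.0, 0.073]
contact_force: [-1.0, 0.9, 4.5]
opening: -0.001
grasp_force: 2.2
```

```bash
python3 - <<'E'
from h import *
now()
import cv2
from rig import optics
f=optics.grab_frame("scene");a=f["color"][80:230,100:300,::-1]
cv2.imwrite("pics/s6.png",cv2.resize(a,(800,600)))
E
```

```text
t 6.43 off [ -1.9 -51.    2. ] tilt [ 0. -0. -1.] F [-1.   0.9  4.5] op -0.0
```

View pics/s6.png

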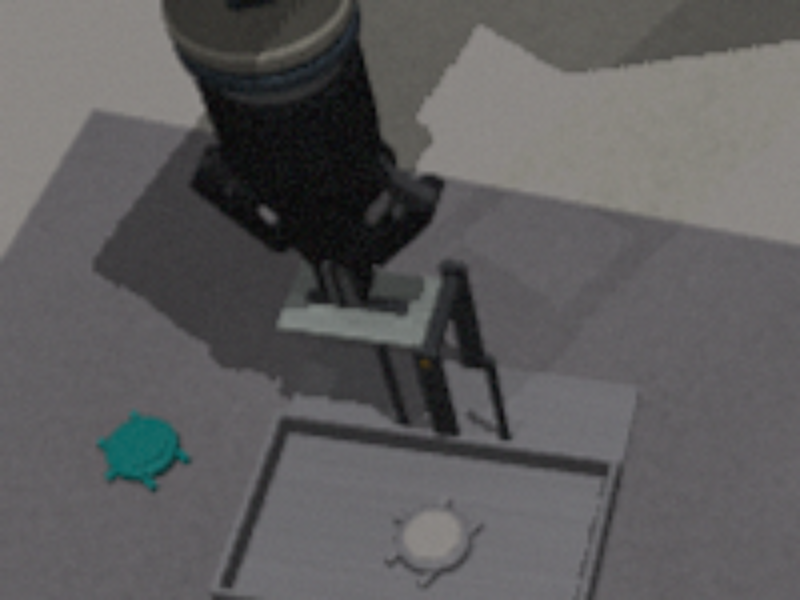

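The paddle lies level with the bar face up, and the reaction has jumped to 4.5 N, so it is on its stop. I'll lift clear.

{"name": "play_rows", "arguments": {
  "dp": [
    [0, 0, -0.2],
    [0, 0, -0.8],
    [0, 0, -1.6],
    [0, 0, -2.4],
    [0, 0, -3.2]
  ],
  "rot": [
    [0, 0, 0],
    [0, 0, 0],
    [0, 0, 0],
    [0, 0, 0],
    [0, 0, 0]
  ]
}}

```text
clock: 6.9
eef_pos: [500.3, -221.3, 223.4]
tcp_rot: [3.138, 0.0, 0.073]
contact_force: [0.7, 0.1, 0.4]
opening: -0.003
grasp_force: 0.0
```

{"name": "play_rows", "arguments": {
  "dp": [
    [-0.6, 0.6, 0],
    [-1.2, 1.2, 0],
    [-1.8, 1.8, 0],
    [-2.4, 2.4, 0],
    [-2.4, 2.4, 0]
  ],
  "rot": [
    [0, 0, 0],
    [0, 0, 0],
    [0, 0, 0],
    [0, 0, 0],
    [0, 0, 0]
  ]
}}

```text
clock: 7.32
eef_pos: [408.7, -327.5, 222.7]
tcp_rot: [3.136, 0.001, 0.07]
contact_force: [0.7, 0.2, 0.7]
opening: 0.004
grasp_force: 0.0
```

```bash
python3 - <<'E'
from h import *
now()
import cv2
from rig import optics
f=optics.grab_frame("scene");a=f["color"][100:250,100:300,::-1]
cv2.imwrite("pics/s7.png",cv2.resize(a,(800,600)))
E
```

```text
t 7.32 off [-101.  -149.8  130.7] tilt [-0.   -0.01 -1.  ] F [0.7 0.2 0.7] op 0.0
```

View pics/s7.png

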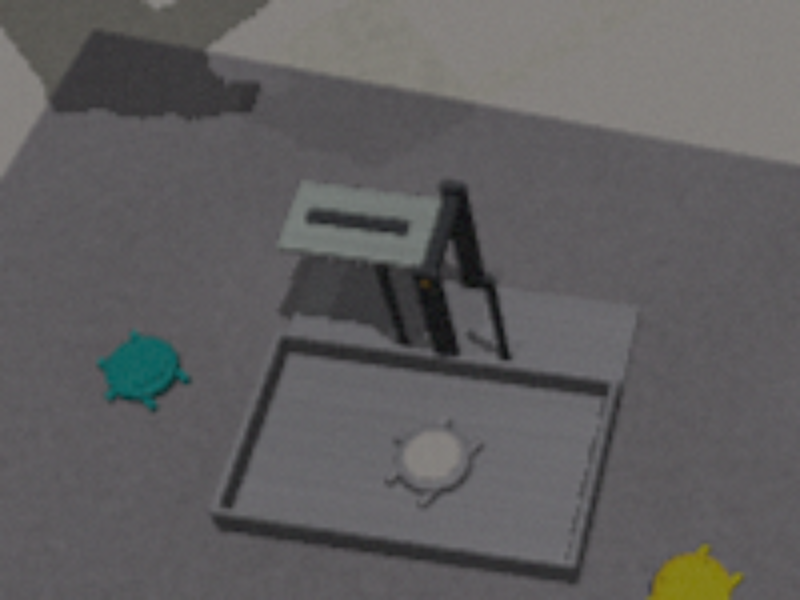

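The paddle lies flat with its bar up (crop 280–440, 183–265). The tray and watch case are in place and the hand is clear.

```bash
python3 -c "
from rig import r
print(r.sign_off())"
```

```text
the job is handed in; nothing more can be done
None
```

I pushed the watch case tray's marker paddle over its hinge onto its far stop, bar face up, and handed the job in with the hand clear; the last picture shows the tray and watch case in place, and the hand-in gave no verdict.

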